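# Feed the egg carrier past the spring catch

### The job

Push the loaded egg carrier along its slide until it is fully home against the end stop. A spring catch blocks its side tab: with a fingertip press the flat catch bar beside the slide fully down, keep pressing it down while you push the tab forward past the catch's nose, and when the carrier is home let go so that the catch springs up behind the tab. Only press and push: do not lift or tip the carrier, and leave the tape roll, the spray bottle and the hand stamp where they are.

Things in the scene. Friction and masses are not known exactly. Their poses are not given: they have to be found in the camera images.
- slide: Fixed slide: steel base plate 345 x 182 x 6 mm. +x is the feed direction, z up. Origin: on the table, under the carrier lane's middle line, level in x with the catch's nose. Guide rails along x at y = +/-61 mm, 114 mm apart inside, tops at 20 mm, x = -200 to 130 mm. End stop: wall 36 mm high, face at x = 125 mm. The catch bar runs along its -y side; nothing fixed is taller than the nose.
- catch (a joint): The spring catch bar's downward travel in m: 0 = sprung up, 0.014 = fully down on its stop. It moves straight down without tilting wherever it is pressed; about 3 N starts it, about 8 N holds it fully down. Its nose clears the tab only when it is down more than 10.5 mm.
- catch_bar (a point): Middle of the flat pressing lane on top of the aluminium catch bar, at x = -50, y = -102 mm in the slide's frame; moves with the bar. The bar spans x = -145 to 45, y = -67 to -119 mm, top 30 mm above the table when up. The pressing lane is its outer 38 mm (y = -81 to -119), flat all along; only the tab passes above it.
- catch_nose (a point): Centre of the top of the catch's nose, an upright block 14 x 14 mm on the inner edge of the bar (slide frame x = -7 to 7, y = -67 to -81 mm), its top 14 mm above the bar: 44 mm above the table when up.
- carrier_base (a point): Centre of the underside of the loose egg carrier; axes as the slide's, 6 mm above the table on the base plate. Slippery white plastic plate 200 (x) x 110 (y) x 10 mm with a yellow tray of eight eggs, tops 55 mm above this point, about 0.75 kg; 2 mm play to each rail. It starts behind the nose; home, touching the end stop, this point is at x = 25 mm in the slide's frame.
- tab (a point): Pushing spot on the rear (-x) face of the carrier's side tab, 47 mm above the table; x = -8, y = -102, z = 41 mm from carrier_base. The tab is a white upright, 16 mm thick in x, reaching over the rail across the whole bar (y = -55 to -120), 34 to 60 mm above the table. The nose stops its inner part; a finger pushing here passes the nose, whose side is 21 mm from this spot in y.
- tape: Cardboard-coloured tape roll lying flat, 90 mm across, 25 mm high; origin at the centre of its underside. A bystander.
- spray: Grey closed bottle, 52 mm across, 130 mm tall, standing; origin at the centre of its underside. A bystander.
- stamp: Turned wooden hand stamp standing upright, 36 mm across, 54 mm tall; origin at the centre of its underside. A bystander.

How it is judged:
On the way, in this order (a step that is already met when the one before it is completed fails the run):
1. the catch bar is pressed down by the fingers while the tab is still behind the nose (value of joint catch above 0.01 m and contact force between the fingers and catch above 0.5 N and x of carrier_base in the frame of slide below -0.014 m), for 0.1 s.
2. the tab comes over the nose, the fingers holding the bar down (value of joint catch above 0.0095 m and contact force between the fingers and catch above 0.5 N and x of carrier_base in the frame of slide between -0.013 and 0.001 m), for 0.02 s.
3. the tab leaves the nose, the fingers still holding the bar down (value of joint catch above 0.0095 m and contact force between the fingers and catch above 0.5 N and x of carrier_base in the frame of slide between 0.004 and 0.018 m), for 0.02 s.
At the end, for the whole second after the job is handed in: The carrier rests flat on the slide within 5 mm of the end stop, and the catch has sprung up (within 3 mm) behind the tab (x of carrier_base in the frame of slide between 0.02 and 0.028 m and height (world z) of carrier_base below 0.009 m and angle between carrier_base's own z axis and vertical below 0.05 rad and value of joint catch below 0.003 m and linear speed of carrier below 0.02 m/s); the robot touches nothing.
It fails at once if the carrier is lifted more than 8 mm (height (world z) of carrier_base above 0.014 m).
It fails at once if the carrier is tipped more than about 9 degrees (angle between carrier_base's own z axis and vertical above 0.15 rad).
It fails at once if the tape roll is moved more than 20 mm (distance of tape from where it was at the start of the episode above 0.02 m).
It fails at once if the spray bottle is moved more than 20 mm or tipped over (distance of spray from where it was at the start of the episode above 0.02 m or angle between spray's own z axis and vertical above 0.4 rad).
It fails at once if the hand stamp is moved more than 20 mm or tipped over (distance of stamp from where it was at the start of the episode above 0.02 m or angle between stamp's own z axis and vertical above 0.4 rad).
It also fails if it takes over 38 s, if anything falls off the work surface, if the arm or the gripper's body presses on something with over 40 N, if the wrist force passes 120 N, or if a joint passes its speed limit or range.

### The arm

A 6-joint arm with a two-finger parallel gripper is mounted at the origin on the work surface. World frame = base frame: x ahead of the robot, y to its left, z up, the work surface at z = 0. Lengths are in m, angles in rad, forces in N, time in s.
With the tool pointing down it reaches from about 0.3 to 0.875 m from the base axis. Payload 6.4 kg.
Tool frame: the origin (TCP) lies between the finger pads; the fingertips stand 19 mm ahead of it and the grasp point (between the pads) is the TCP; z points along the fingers, y is the direction in which the jaws open and shut (so a half turn about z gives the same grasp; the last joint's range is limited). The gripper opens to 85 mm and grips with 20 to 120 N. Pads are 22 mm wide; open, the fingers measure 114 mm over their backs; the gripper's body (76 mm by 85 mm) begins 54 mm behind the grasp point. The pads swing forward as they close: fully open they stand 13 mm farther back than shut.
Start: joints at [1.126, 0.181, 1.607, -0, 1.354, -0.206], TCP at [0.136, 0.559, 0.225] pointing down, gripper open.
Joint ranges: [-2.99, 2.99], [-0.89, 2.07], [0.3, 2.58], [-1.14, 4.28], [0, 2.63], [-3.12, 3.12]. Speed limits (rad/s): [2.57, 2.57, 3.01, 3.14, 3.14, 3.14].

### API

Orientations are given as a unit quaternion [w, x, y, z].
In Python, from bench import * gives the robot as it stands.
- The arm moves only by the tool apply_moves, never from a script. Its argument "moves" is a list that holds one entry, the list of rows, each a list of 7 numbers: the shift along the tool's x, y, z in cm, then the turn, a rotation vector about the tool's x, y, z in rad, then the opening, from 0 (shut) to 1 (fully open). A call has 1 to 8 rows; each row is the pose to reach, as a shift and turn from the pose commanded when the call began, along the tool's axes at that moment; what a row does not reach only later rows make up. A row lasts 1/10 s, in which the tool goes at most 50 mm and 8.59 degrees, less where a joint would pass 70% of its speed; a pose out of reach is approached as far as the arm can. A call with a gripper value outside its range is refused whole. The fingers move at their own pace and stop on an object; the grip force is fixed at half the most. Time passes only in rows, so rows that repeat a pose let the fingers close. It gives the time, the measured TCP pose, the force and the opening at its end, in the units of the state.
- get_obs(): the state, without advancing time (a new reading comes with each control period).
- camera(name): name is "scene" or "top"; returns the picture (420x560x3 uint8, red, green, blue); there is no depth.
- get_calibration(name): a dict with "vertical_fov" (degrees; the focal length in pixels is half the picture's height over the tangent of half this angle, whatever the lens; pixels are square), "cx", "cy" (the principal point, pixels), "R" (3x3) and "t" (3): a world point X has camera coordinates R X + t. Camera axes: x right, y down, z forward; pixel columns grow to the right and rows downward; lengths in m; the calibration is good to about 2 mm. A picture is of the moment at which its call begins. get_calibration takes no time and is no camera call.
- hand_in(): hands the job in, once; it reports no verdict.
The state is a dict: "time_s": time; "q": joint angles; "dq": joint speeds; "joint_efforts": joint torques, N m; "eef_pos": TCP position; "eef_rot": TCP orientation; "wrist_force": force on the tool from outside, world axes, zero at the start; "torque": the same for the moment, N m; "opening": opening from 0.0 (shut) to 1.0 (fully open).
Only numpy, scipy, OpenCV 4.12 (cv2) and the standard library are available. Lean on these libraries where they do the work, as an engineer would, in place of code of your own. Each camera call takes 0.05 s, during which the arm holds its last target. There are 200 camera calls.

## Working session

There is one attempt and no reset: what is moved stays moved. The work goes in short steps, Python scripts to look and compute and a tool call to move; the robot and the scene stay as the last step left them, time stands still between calls to the robot, and variables do not carry over. Pictures are saved under pics/ and viewed, about 8 in all and at most 12, crops included, and the job is handed in when it is done.

Besides the shell and the picture viewer there is one more tool, called after ">>>" by a JSON object that holds its "name" and its "arguments", one argument or row to a line. apply_moves: Moves the arm, as the interface text tells. Its arguments: {"type":"object","properties":{"moves":{"type":"array","items":{"type":"array","items":{"type":"array","items":{"type":"number"}}}}},"required":["moves"]}

```bash
mkdir -p pics; ls; python3 - <<'E'
from bench import *
import cv2
for n in ("scene","top"):
    cv2.imwrite(f"pics/{n}0.png",camera(n)[:,:,::-1])
    print(n,get_calibration(n))
print(get_obs())
E
```

```text
pics
scene {'vertical_fov': 46.04213658978811, 'cx': 275.59012177220455, 'cy': 210.6870573705748, 'R': array([[ 0.54736161,  0.83669872,  0.01818027],
       [ 0.6817109 , -0.43315835, -0.58961351],
       [-0.48545393,  0.33512549, -0.80748089]]), 't': array([-0.43654042, -0.33498628,  1.1706464 ])}
top {'vertical_fov': 50.462202119219896, 'cx': 279.53739982998644, 'cy': 211.19128837488944, 'R': array([[ 3.70673466e-03, -9.99648250e-01, -2.62609402e-02],
       [-9.90647651e-01, -8.89266723e-05, -1.36444947e-01],
       [ 1.36394617e-01,  2.65211039e-02, -9.90299520e-01]]), 't': array([0.12528539, 0.63450015, 0.72598628])}
{'time_s': 0.1, 'q': array([ 1.12568759e+00,  1.81458686e-01,  1.60792463e+00, -1.23333015e-05,
        1.35378296e+00, -2.06339042e-01]), 'dq': array([ 2.82551587e-03,  8.76219797e-07, -1.80600828e-03,  1.07118750e-04,
       -6.01695083e-04, -6.18287914e-04]), 'joint_efforts': array([ 7.28790219e-04, -4.45878053e+01, -3.52242386e+01, -4.55184518e-04,
        4.14421374e-03, -2.84454137e-05]), 'eef_pos': array([0.13577641, 0.55821532, 0.22407075]), 'eef_rot': array([-2.46070850e-04,  1.19100094e-01,  9.92881941e-01, -7.47366282e-04]), 'wrist_force': array([-0.61615406,  0.91533892, -0.55651798]), 'torque': array([ 0.01366662, -0.0181369 , -0.02744708]), 'opening': 1.0005297402196842}
```

View pics/top0.png

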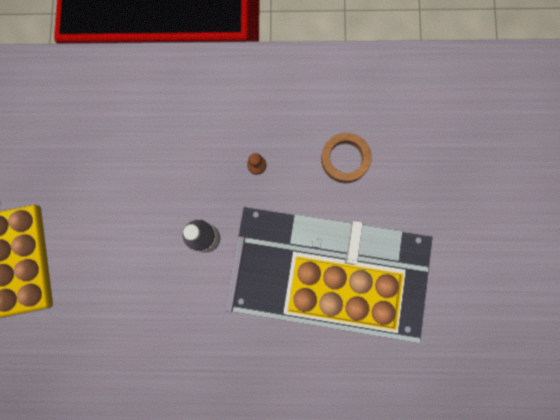

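View pics/scene0.png

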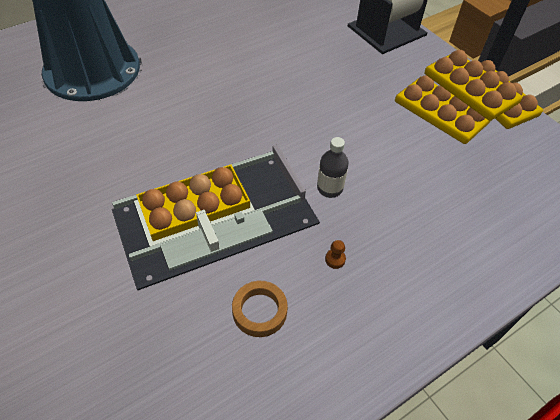

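The slide's feed direction runs left in the top picture, roughly world +y, with the catch bar on the robot's far side. The tab is near (355,242) and the nose near (317,242). Next I'll zoom in for exact points.

```bash
python3 - <<'E'
import cv2
a=cv2.imread("pics/top0.png")[195:350,220:440]
cv2.imwrite("pics/topc.png",cv2.resize(a,None,fx=3.6,fy=3.6,interpolation=cv2.INTER_CUBIC))
E
```

```text
(no output)
```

View pics/topc.png

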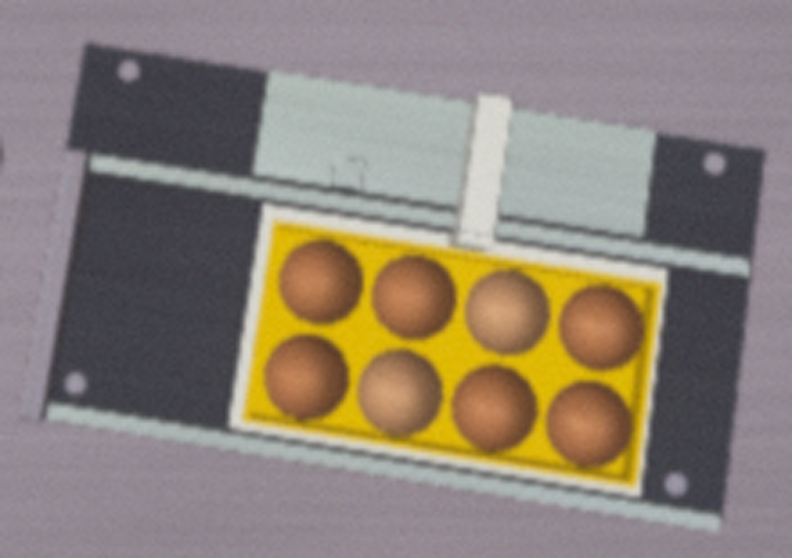

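The zoomed crop shows these points, in crop pixels:
- **Bar corners:** (268,71), (656,132), (644,236) and (253,173).
- **Rail ends:** (91,163), (749,267), (47,412) and (720,523).
- **Carrier corners:** (262,205), (667,268), (640,495) and (230,428).
- **Tab outer edge:** from (478,94) to (512,97).

I'll fit the slide pose and the carrier x to these.

```bash
cat > h.py <<'E'
from bench import *
import numpy as np
from scipy.optimize import least_squares
from scipy.spatial.transform import Rotation as Ro
def proj(n,X):
    c=get_calibration(n); f=210/np.tan(np.radians(c["vertical_fov"]/2))
    p=np.asarray(X)@c["R"].T+c["t"]
    return p[:,:2]/p[:,2:]*f+[c["cx"],c["cy"]]
def world(P,s): # slide frame (mm) -> world m
    P=np.asarray(P,float)/1000; c,d=np.cos(s[2]),np.sin(s[2])
    return np.c_[s[0]+c*P[:,0]-d*P[:,1], s[1]+d*P[:,0]+c*P[:,1], P[:,2]]
def tool_shift(target,o=None): # world point -> tool-axis shift cm
    o=o or get_obs(); w=o["eef_rot"]; R=Ro.from_quat([w[1],w[2],w[3],w[0]])
    return R.inv().apply(np.asarray(target)-o["eef_pos"])*100
E
python3 - <<'E'
from h import *
fix=[([45,-119,30],(268,71)),([-145,-119,30],(656,132)),([-145,-67,30],(644,236)),([45,-67,30],(253,173)),
([130,-61,20],(91,163)),([-200,-61,20],(749,267)),([130,61,20],(47,412)),([-200,61,20],(720,523))]
car=[([100,-55,16],(262,205)),([-100,-55,16],(667,268)),([-100,55,16],(640,495)),([100,55,16],(230,428)),
([8,-120,60],(478,94)),([-8,-120,60],(512,97))]
px=lambda L:(np.array([b for a,b in L])+.5)/3.6-.5+[220,195]
F=np.array([a for a,b in fix],float);C=np.array([a for a,b in car],float)
def r(p):
    return np.r_[(proj("top",world(F,p))-px(fix)).ravel(),(proj("top",world(C+[p[3]*1000,p[4]*1000,0],p))-px(car)).ravel()]
s=least_squares(r,[.45,-.05,1.43,-.04,0],x_scale=[.1,.1,.1,.01,.01],loss='soft_l1')
print(s.x.round(4),np.degrees(s.x[2])); print(r(s.x).reshape(-1,2).round(1))
p=s.x; np.save("slide.npy",p)
print(world([[p[3]*1000-8,-102,47],[0,-74,44],[-50,-102,30]],p))
E
```

```text
[ 5.0650e-01  7.4400e-02  1.4184e+00 -6.1500e-02  2.0000e-04] 81.26672128716096
[[ 0.2 -0.2]
 [ 0.4 -0.6]
 [ 0.1  0.1]
 [-0.1  0.7]
 [-2.9 -0.2]
 [ 0.7  0. ]
 [-2.4 -0.1]
 [ 0.8  0.2]
 [ 0.  -0.3]
 [ 0.4 -0.2]
 [ 0.3  0.5]
 [-0.7  0.3]
 [-0.1 -0.5]
 [-0.1  0.1]]
[[ 0.59680441 -0.0097759   0.047     ]
 [ 0.57968305  0.06317925  0.044     ]
 [ 0.59976667  0.00950758  0.03      ]]
```

The fit is within 0.7 px, except the two rail ends that the end stop hides. The carrier is at x = -61.5 mm and its y is about 0, as it should be. Next come the approach shifts to a shut-finger pose behind the tab, with the jaw axis along the feed.

```bash
python3 - <<'E'
from h import *
p=np.load("slide.npy")
T=world([[-104,-102,160]],p)[0]; print(T, tool_shift(T))
E
```

```text
[ 0.59156758 -0.04386633  0.16      ] [-58.52757094 -47.71047131   6.46250629]
```

>>> {"name": "apply_moves", "arguments": {
  "moves": [
    [[-58.5,-47.7,0,0,0,-0.086,0],[-58.5,-47.7,0,0,0,-0.086,0],[-58.5,-47.7,0,0,0,-0.086,0],[-58.5,-47.7,0,0,0,-0.086,0],[-58.5,-47.7,0,0,0,-0.086,0],[-58.5,-47.7,0,0,0,-0.086,0],[-58.5,-47.7,0,0,0,-0.086,0],[-58.5,-47.7,0,0,0,-0.086,0]]
  ]
}}

```text
time_s: 0.9
eef_pos: [0.378, 0.2379, 0.2248]
eef_rot: [0.0, 0.076, 0.997, 0.0]
wrist_force: [0.6, 1.3, 0.8]
opening: -0.002
```

```bash
cat > s.py <<'E'
from h import *
import sys
p=np.load("slide.npy"); T=world([[float(a) for a in sys.argv[1:4]]],p)[0]
o=get_obs(); w=o["eef_rot"]; R=Ro.from_quat([w[1],w[2],w[3],w[0]]).as_matrix()
print(o["time_s"],o["eef_pos"],"yerr rad",np.arctan2(R[1,1],R[0,1])-p[2],"opening",o["opening"],"\nF",o["wrist_force"],"shift cm",tool_shift(T,o).round(2),"z axis",R[:,2].round(3))
d=o["eef_pos"][:2]-p[:2]; c,s=np.cos(p[2]),np.sin(p[2]); print("tcp in slide mm",((c*d[0]+s*d[1])*1e3).round(1),((-s*d[0]+c*d[1])*1e3).round(1))
E
python3 s.py -104 -102 160
```

```text
0.9 [0.37802039 0.23794964 0.22479032] yerr rad -0.0002268841057031512 opening -0.0024848141624980074 
F [0.55001471 1.25343441 0.76715633] shift cm [-25.39 -24.61   6.48] z axis [ 0.  0. -1.]
tcp in slide mm 142.1 151.9
```

>>> {"name": "apply_moves", "arguments": {
  "moves": [
    [[-25.4,-24.6,0,0,0,0,0],[-25.4,-24.6,0,0,0,0,0],[-25.4,-24.6,0,0,0,0,0],[-25.4,-24.6,0,0,0,0,0],[-25.4,-24.6,0,0,0,0,0],[-25.4,-24.6,0,0,0,0,0],[-25.4,-24.6,0,0,0,0,0],[-25.4,-24.6,0,0,0,0,0]]
  ]
}}

```text
time_s: 1.7
eef_pos: [0.5931, -0.0471, 0.2239]
eef_rot: [0.0, 0.079, 0.997, -0.001]
wrist_force: [-0.5, 0.0, 0.8]
opening: -0.002
```

```bash
python3 s.py -104 -102 100
```

```text
1.7 [ 0.59312331 -0.04705891  0.22388223] yerr rad -0.005268689709041707 opening -0.0019294861357807612 
F [-0.51987415  0.03976464  0.82813937] shift cm [ 0.21  0.31 12.39] z axis [ 0.    -0.001 -1.   ]
tcp in slide mm -106.9 -104.0
```

>>> {"name": "apply_moves", "arguments": {
  "moves": [
    [[0.1,0.1,5,0,0,0,0],[0.1,0.1,10,0,0,0,0],[0.1,0.1,14.5,0,0,0,0],[0.1,0.1,14.5,0,0,0,0],[0.1,0.1,14.5,0,0,0,0]]
  ]
}}

```text
time_s: 2.2
eef_pos: [0.5896, -0.0403, 0.08]
eef_rot: [-0.001, 0.076, 0.997, 0.0]
wrist_force: [0.4, 0.4, 0.3]
opening: -0.001
```

```bash
python3 s.py -104 -102 49; python3 - <<'E'
from bench import *
import cv2, numpy as np
a=camera("scene")[:,:,::-1][120:320,90:370]; b=camera("top")[:,:,::-1][150:350,220:500]
cv2.imwrite("pics/c1.png",np.hstack([cv2.resize(i,(400*7//5,400),interpolation=cv2.INTER_CUBIC)[:,:400] for i in (a,b)]))
E
```

```text
2.2 [ 0.58959241 -0.04028633  0.07996125] yerr rad 7.715195714852463e-05 opening -0.0013784850782637033 
F [0.40873885 0.39342153 0.27810834] shift cm [-0.26 -0.32  3.1 ] z axis [-0.002  0.001 -1.   ]
tcp in slide mm -100.8 -99.5
```

View pics/c1.png

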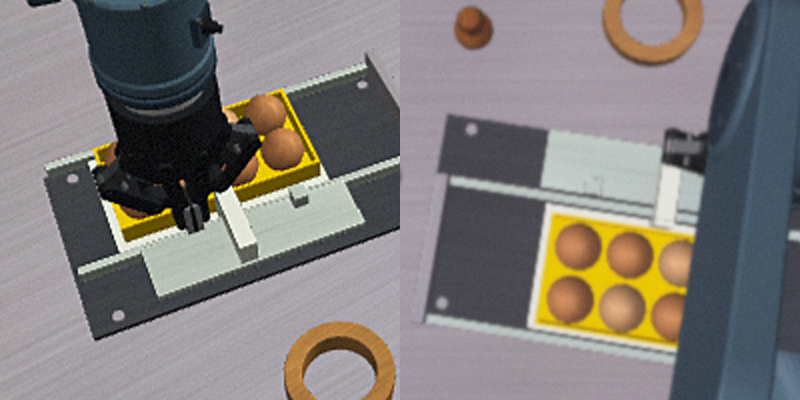

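The shut knuckles flare widely along the feed and could foul the tab's top. I'll raise the tool and turn it 90° so the flat pad side, 22 mm wide, faces the tab.

>>> {"name": "apply_moves", "arguments": {
  "moves": [
    [[0,0.5,-5,0,0,0.14,0],[0,0.5,-7,0,0,0.28,0],[0,0.5,-7,0,0,0.42,0],[0,0.5,-7,0,0,0.56,0],[0,0.5,-7,0,0,0.7,0],[0,0.5,-7,0,0,0.84,0],[0,0.5,-7,0,0,0.98,0],[0,0.5,-7,0,0,1.12,0]]
  ]
}}

```text
time_s: 3.1
eef_pos: [0.5928, -0.0362, 0.1539]
eef_rot: [0.003, 0.597, 0.803, 0.001]
wrist_force: [-0.3, -0.0, 0.4]
opening: 0.0
```

>>> {"name": "apply_moves", "arguments": {
  "moves": [
    [[0,0,0,0,0,0.14,0],[0,0,0,0,0,0.28,0],[0,0,0,0,0,0.42,0],[0,0,0,0,0,0.45,0],[0,0,0,0,0,0.45,0],[0,0,0,0,0,0.45,0]]
  ]
}}

```text
time_s: 3.7
eef_pos: [0.5916, -0.036, 0.1513]
eef_rot: [0.001, 0.758, 0.652, 0.001]
wrist_force: [0.4, -0.7, 0.3]
opening: -0.001
```

```bash
python3 s.py -91 -100.5 70
```

```text
3.7 [ 0.59161726 -0.03604531  0.15134742] yerr rad -1.5676231212262928 opening -0.001170704495796028 
F [ 0.39819828 -0.67060689  0.31157632] shift cm [ 0.53 -0.05  8.13] z axis [ 0.002 -0.001 -1.   ]
tcp in slide mm -96.3 -100.9
```

>>> {"name": "apply_moves", "arguments": {
  "moves": [
    [[0.5,0,3,0,0,0,0],[0.5,0,6,0,0,0,0],[0.5,0,8.1,0,0,0,0],[0.5,0,8.1,0,0,0,0],[0.5,0,8.1,0,0,0,0]]
  ]
}}

```text
time_s: 4.2
eef_pos: [0.5919, -0.031, 0.0693]
eef_rot: [-0.0, 0.758, 0.652, -0.0]
wrist_force: [1.1, 0.4, 0.5]
opening: 0.004
```

```bash
python3 s.py -91 -100.5 49; cat > pic.py <<'E'
from bench import *
import cv2, sys
a=camera("scene")[:,:,::-1][140:300,110:330]
cv2.imwrite(f"pics/{sys.argv[1]}.png",cv2.resize(a,None,fx=3.5,fy=3.5,interpolation=cv2.INTER_CUBIC))
E
python3 pic.py c2
```

```text
4.2 [ 0.5918869  -0.0310436   0.06933973] yerr rad -1.569335463611525 opening 0.004017727954426842 
F [1.09098177 0.36258279 0.48211007] shift cm [0.03 0.01 2.03] z axis [-0.  0. -1.]
tcp in slide mm -91.3 -100.4
```

View pics/c2.png

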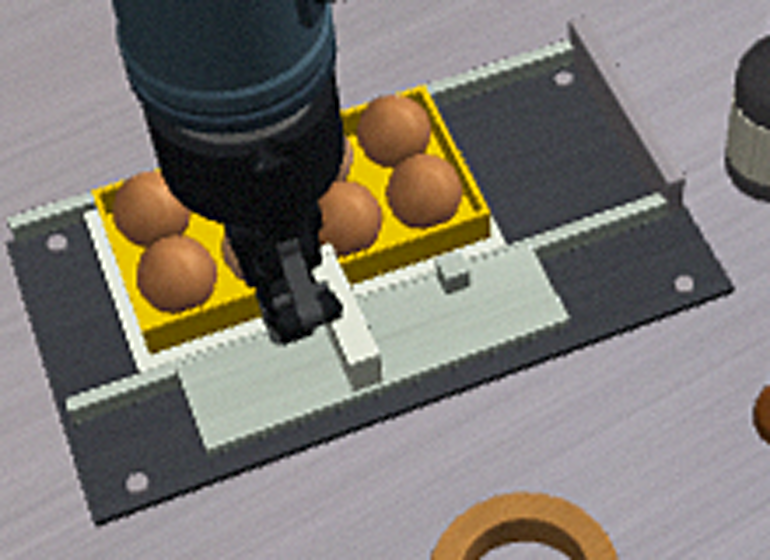

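Clear: the finger is about 10 mm behind the tab and over the pressing lane. I'll lower it to the bar in small steps.

>>> {"name": "apply_moves", "arguments": {
  "moves": [
    [[0,0,1,0,0,0,0],[0,0,2,0,0,0,0],[0,0,2.5,0,0,0,0],[0,0,2.5,0,0,0,0]]
  ]
}}

```text
time_s: 4.65
eef_pos: [0.5908, -0.0308, 0.0427]
eef_rot: [-0.001, 0.759, 0.651, -0.001]
wrist_force: [0.5, -0.0, -0.2]
opening: 0.0
```

>>> {"name": "apply_moves", "arguments": {
  "moves": [
    [[0,0,0.3,0,0,0,0],[0,0,0.5,0,0,0,0],[0,0,0.5,0,0,0,0]]
  ]
}}

```text
time_s: 4.95
eef_pos: [0.5916, -0.031, 0.0387]
eef_rot: [-0.0, 0.759, 0.651, -0.0]
wrist_force: [0.1, -0.4, 0.1]
opening: -0.002
```

There's no force at a TCP height of 38.7 mm, where contact was expected near 49 mm. I'll look before going on.

```bash
python3 s.py -91 -100.5 49; python3 pic.py c3
```

```text
4.95 [ 0.59159575 -0.03095037  0.0387103 ] yerr rad -1.570354114153024 opening -0.001632294206936819 
F [ 0.11414645 -0.42502863  0.08444064] shift cm [ 0.02  0.04 -1.03] z axis [-0.  0. -1.]
tcp in slide mm -91.2 -100.1
```

View pics/c3.png

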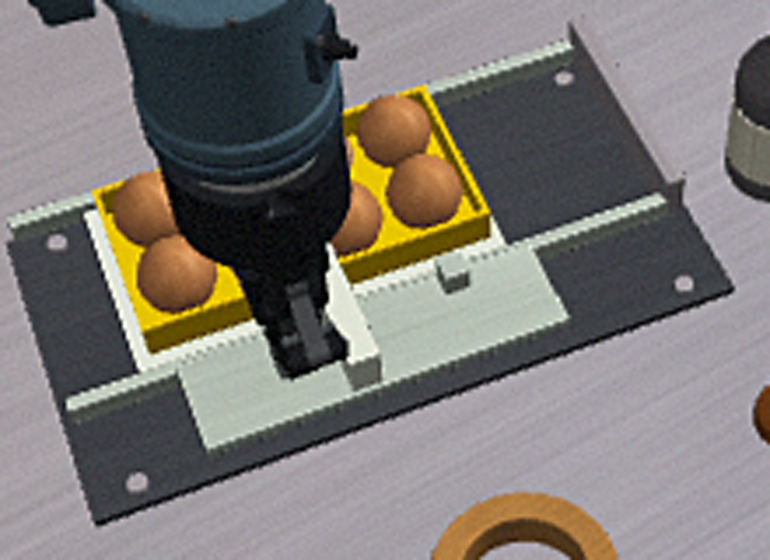

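```bash
python3 - <<'E'
from h import *
p=np.load("slide.npy")
for z in (10,20,30,40):
    print(z,[((q-[110,140]+.5)*3.5-.5).round() for q in proj("scene",world([[-102,-114.5,z],[-80,-114.5,z],[0,-74,z+14]],p))])
E
```

```text
10 [array([293., 431.]), array([335., 415.]), array([453., 285.])]
20 [array([290., 421.]), array([333., 405.]), array([452., 274.])]
30 [array([288., 410.]), array([331., 394.]), array([451., 262.])]
40 [array([286., 399.]), array([329., 383.]), array([450., 251.])]
```

>>> {"name": "apply_moves", "arguments": {
  "moves": [
    [[0,0,0.2,0,0,0,0],[0,0,0.4,0,0,0,0],[0,0,0.4,0,0,0,0]]
  ]
}}

```text
time_s: 5.3
eef_pos: [0.5914, -0.031, 0.0346]
eef_rot: [-0.0, 0.759, 0.651, -0.0]
wrist_force: [-1.3, -0.4, 0.8]
opening: -0.002
```

>>> {"name": "apply_moves", "arguments": {
  "moves": [
    [[0,0,0.2,0,0,0,0],[0,0,0.4,0,0,0,0],[0,0,0.4,0,0,0,0]]
  ]
}}

```text
time_s: 5.6
eef_pos: [0.5914, -0.0309, 0.0305]
eef_rot: [-0.0, 0.759, 0.651, -0.0]
wrist_force: [-0.6, 0.7, 0.2]
opening: -0.001
```

>>> {"name": "apply_moves", "arguments": {
  "moves": [
    [[0,0,0.2,0,0,0,0],[0,0,0.4,0,0,0,0],[0,0,0.4,0,0,0,0]]
  ]
}}

```text
time_s: 5.9
eef_pos: [0.5914, -0.0309, 0.0265]
eef_rot: [-0.0, 0.759, 0.651, -0.0]
wrist_force: [-0.2, 0.7, 0.2]
opening: 0.001
```

```bash
python3 pic.py c4
```

```text
(no output)
```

View pics/c4.png

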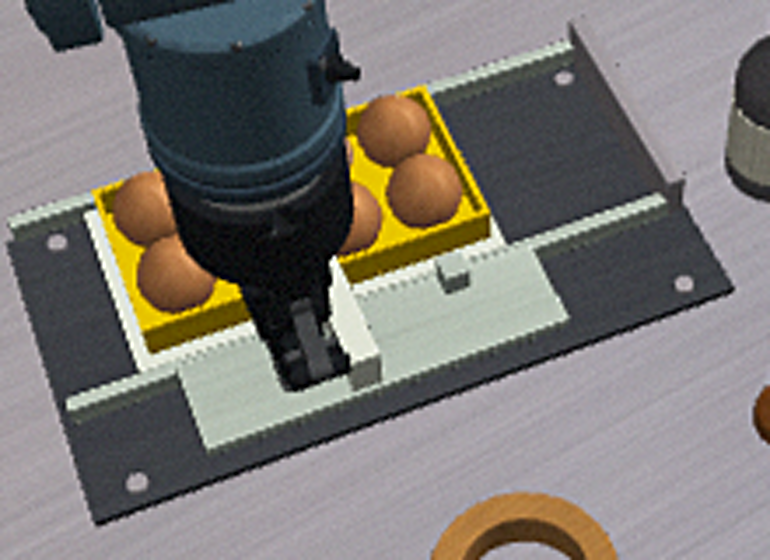

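The bar is still up, with the nose at (453,262) as before. The visible tip projects close to TCP height, so contact should come lower than stated. I'll keep going in small steps.

>>> {"name": "apply_moves", "arguments": {
  "moves": [
    [[0,0,0.1,0,0,0,0],[0,0,0.2,0,0,0,0],[0,0,0.2,0,0,0,0]]
  ]
}}

```text
time_s: 6.25
eef_pos: [0.5916, -0.031, 0.0247]
eef_rot: [-0.0, 0.759, 0.651, -0.0]
wrist_force: [0.0, 0.2, -0.2]
opening: -0.003
```

```bash
python3 - <<'E'
from h import *
p=np.load("slide.npy")
for z in (10,20,30,40,50):
    print(z,[((q-[110,140]+.5)*3.5-.5).round() for q in proj("scene",world([[-102,-100,z],[-80,-100,z],[-102,-107,z],[-80,-107,z]],p))])
print(get_obs())
E
```

```text
10 [array([283., 408.]), array([325., 392.]), array([288., 419.]), array([330., 403.])]
20 [array([281., 397.]), array([323., 382.]), array([286., 408.]), array([328., 393.])]
30 [array([278., 387.]), array([321., 371.]), array([283., 398.]), array([326., 382.])]
40 [array([276., 376.]), array([319., 360.]), array([281., 387.]), array([324., 371.])]
50 [array([273., 365.]), array([317., 349.]), array([278., 376.]), array([322., 360.])]
{'time_s': 6.25, 'q': array([-2.52484991e-01,  4.68626620e-01,  1.68434085e+00, -3.38306306e-07,
        9.88814418e-01, -1.00464395e-01]), 'dq': array([ 0.00121396, -0.00208246,  0.00018234, -0.00021447,  0.0014628 ,
       -0.00153919]), 'joint_efforts': array([-1.62701384e-02, -5.12556732e+01, -2.78959626e+01, -4.76185305e-04,
       -2.89109250e-02, -1.12435416e-05]), 'eef_pos': array([ 0.59161192, -0.03097324,  0.02474973]), 'eef_rot': array([-7.75309034e-05,  7.58760680e-01,  6.51369497e-01, -5.42359271e-05]), 'wrist_force': array([ 0.03132191,  0.1804007 , -0.24352136]), 'torque': array([ 0.0302748 ,  0.00772743, -0.01765225]), 'opening': -0.0026047533079752894}
```

```bash
python3 - <<'E'
from h import *
import cv2
o=get_obs(); w=o["eef_rot"]; R=Ro.from_quat([w[1],w[2],w[3],w[0]]).as_matrix()
def box(im,n,hx,hy,z0,z1,col,off,k):
    P=np.array([[a*hx,b*hy,z] for z in (z0,z1) for a,b in ((-1,-1),(1,-1),(1,1),(-1,1))])/1000
    q=((proj(n,P@R.T+o["eef_pos"])-off+.5)*k-.5).astype(int)
    for i in range(4):
        for a,b in ((i,(i+1)%4),(4+i,4+(i+1)%4),(i,4+i)): cv2.line(im,tuple(map(int,q[a])),tuple(map(int,q[b])),col,1)
ims=[]
for n,(r,c) in (("scene",(120,130)),("top",(170,290))):
    k=4; im=cv2.resize(camera(n)[:,:,::-1][r:r+150,c:c+100],None,fx=k,fy=k,interpolation=cv2.INTER_CUBIC)
    im=cv2.convertScaleAbs(im,alpha=1.5,beta=30)
    box(im,n,38,42.5,-100,-54,(0,0,255),[c,r],k); box(im,n,11,14.5,-54,19,(0,255,0),[c,r],k); ims.append(im)
cv2.imwrite("pics/c5.png",np.hstack(ims))
E
```

```text
(no output)
```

View pics/c5.png

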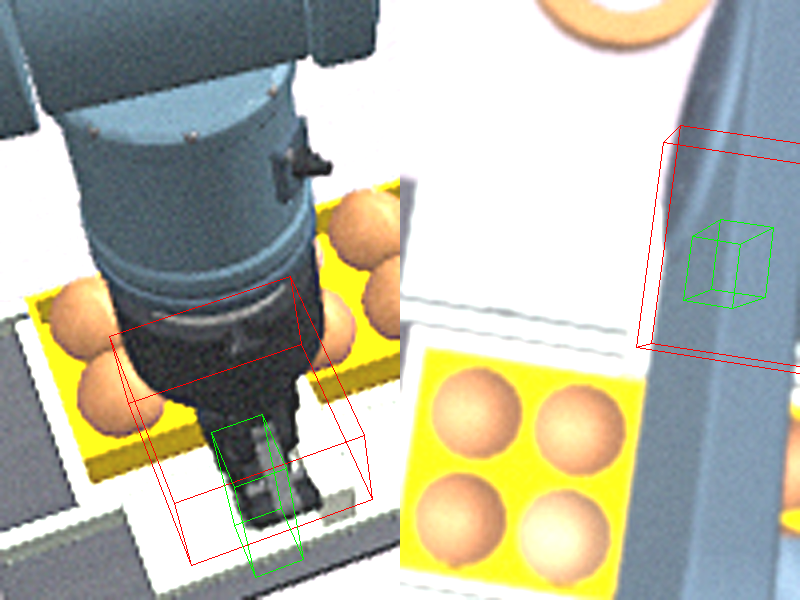

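The overlay shows the real fingertips well above where the reported TCP puts them, by very roughly 35–40 mm. Laterally the axis agrees. So I'll trust the force reading and the picture over the reported height, and keep stepping down.

>>> {"name": "apply_moves", "arguments": {
  "moves": [
    [[0,0,0.2,0,0,0,0],[0,0,0.4,0,0,0,0],[0,0,0.4,0,0,0,0]]
  ]
}}

```text
time_s: 6.65
eef_pos: [0.592, -0.0311, 0.0211]
eef_rot: [0.0, 0.759, 0.651, 0.0]
wrist_force: [-0.8, 0.3, 3.8]
opening: 0.001
```

>>> {"name": "apply_moves", "arguments": {
  "moves": [
    [[0,0,0.2,0,0,0,0],[0,0,0.4,0,0,0,0],[0,0,0.4,0,0,0,0]]
  ]
}}

```text
time_s: 6.95
eef_pos: [0.592, -0.0311, 0.017]
eef_rot: [0.0, 0.759, 0.651, 0.0]
wrist_force: [-0.4, 1.0, 4.8]
opening: -0.002
```

Contact: 3.8 N, then 4.8 N, which matches the spring at about 2 mm and 5–6 mm down. The bar should be fully down at a reported z of about 8–9 mm.

>>> {"name": "apply_moves", "arguments": {
  "moves": [
    [[0,0,0.2,0,0,0,0],[0,0,0.4,0,0,0,0],[0,0,0.6,0,0,0,0],[0,0,0.6,0,0,0,0]]
  ]
}}

```text
time_s: 7.35
eef_pos: [0.5921, -0.0311, 0.0112]
eef_rot: [0.0, 0.759, 0.651, 0.0]
wrist_force: [0.2, -0.4, 6.0]
opening: 0.003
```

>>> {"name": "apply_moves", "arguments": {
  "moves": [
    [[0,0,0.1,0,0,0,0],[0,0,0.2,0,0,0,0],[0,0,0.2,0,0,0,0]]
  ]
}}

```text
time_s: 7.65
eef_pos: [0.5921, -0.0311, 0.0096]
eef_rot: [0.0, 0.759, 0.651, 0.0]
wrist_force: [-2.2, 0.6, 7.3]
opening: -0.002
```

>>> {"name": "apply_moves", "arguments": {
  "moves": [
    [[0,0,0.1,0,0,0,0],[0,0,0.1,0,0,0,0]]
  ]
}}

```text
time_s: 7.85
eef_pos: [0.5921, -0.0311, 0.0095]
eef_rot: [0.0, 0.759, 0.651, 0.0]
wrist_force: [-4.8, 0.7, 16.5]
opening: 0.001
```

>>> {"name": "apply_moves", "arguments": {
  "moves": [
    [[0,0,0.1,0,0,0,0],[0,0,0.1,0,0,0,0]]
  ]
}}

```text
time_s: 8.05
eef_pos: [0.5922, -0.0311, 0.0093]
eef_rot: [0.0, 0.759, 0.652, 0.0]
wrist_force: [-8.3, 1.3, 22.8]
opening: 0.001
```

The force jump to 16–23 N shows the bar is on its stop. I'll ease off slightly and push along tool x, which is the feed direction, while holding it down.

>>> {"name": "apply_moves", "arguments": {
  "moves": [
    [[0.4,0,-0.05,0,0,0,0],[0.8,0,-0.05,0,0,0,0],[1.2,0,-0.05,0,0,0,0],[1.6,0,-0.05,0,0,0,0],[2.0,0,-0.05,0,0,0,0],[2.4,0,-0.05,0,0,0,0],[2.4,0,-0.05,0,0,0,0]]
  ]
}}

```text
time_s: 8.75
eef_pos: [0.5974, -0.0102, 0.0095]
eef_rot: [0.003, 0.759, 0.652, -0.0]
wrist_force: [-2.5, -10.4, 13.0]
opening: 0.001
```

```bash
python3 s.py 6 -100.5 9; python3 pic.py c6
```

```text
8.75 [ 0.59736606 -0.01021995  0.00953647] yerr rad -1.570014096716519 opening 0.000509998386120699 
F [ -2.45262564 -10.35183521  13.03725409] shift cm [ 7.59 -0.21  0.02] z axis [ 0.004 -0.005 -1.   ]
tcp in slide mm -69.9 -102.6
```

View pics/c6.png

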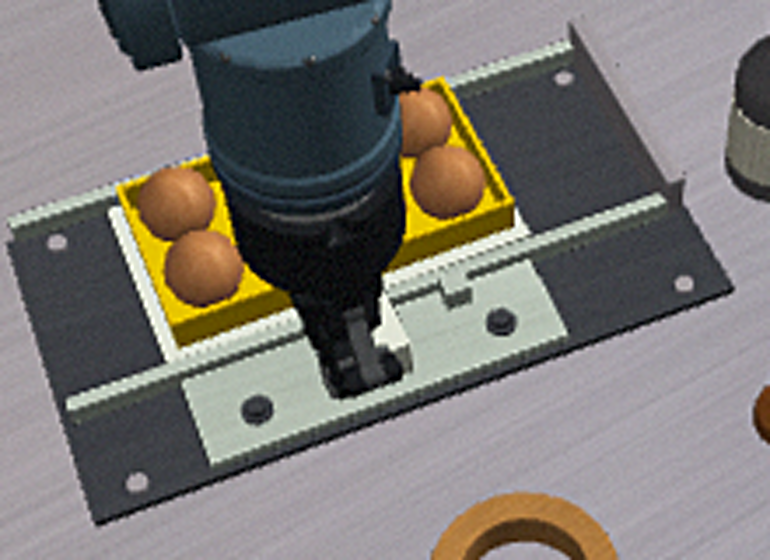

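The bar is fully down, with its stop studs showing at (257,410) and (500,320). The finger is driving the tab and the carrier has moved about 12 mm. I'll keep pushing.

>>> {"name": "apply_moves", "arguments": {
  "moves": [
    [[0.5,0,0,0,0,0,0],[1.0,0,0,0,0,0,0],[1.5,0,0,0,0,0,0],[2.0,0,0,0,0,0,0],[2.5,0,0,0,0,0,0],[3.0,0,0,0,0,0,0]]
  ]
}}

```text
time_s: 9.4
eef_pos: [0.602, 0.0188, 0.0095]
eef_rot: [0.003, 0.759, 0.651, -0.0]
wrist_force: [-2.7, -13.1, 13.9]
opening: -0.004
```

```bash
python3 s.py 6 -100.5 9
```

```text
9.4 [0.60198843 0.01881296 0.00954537] yerr rad -1.5703673585060005 opening -0.003960861253902571 
F [ -2.69223981 -13.0879128   13.85720922] shift cm [ 4.65 -0.23  0.03] z axis [ 0.004 -0.005 -1.   ]
tcp in slide mm -40.5 -102.8
```

>>> {"name": "apply_moves", "arguments": {
  "moves": [
    [[0.4,0,0,0,0,0,0],[0.8,0,0,0,0,0,0],[1.2,0,0,0,0,0,0],[1.6,0,0,0,0,0,0],[2.0,0,0,0,0,0,0],[2.4,0,0,0,0,0,0],[2.8,0,0,0,0,0,0],[3.2,0,0,0,0,0,0]]
  ]
}}

```text
time_s: 10.2
eef_pos: [0.607, 0.0505, 0.0096]
eef_rot: [0.003, 0.759, 0.651, -0.0]
wrist_force: [-1.6, -13.9, 12.0]
opening: -0.001
```

>>> {"name": "apply_moves", "arguments": {
  "moves": [
    [[0.4,0,0,0,0,0,0],[0.8,0,0,0,0,0,0],[0.8,0,0,0,0,0,0]]
  ]
}}

```text
time_s: 10.5
eef_pos: [0.6083, 0.0592, 0.0096]
eef_rot: [0.003, 0.759, 0.651, 0.0]
wrist_force: [-0.8, -10.7, 13.3]
opening: 0.002
```

```bash
python3 s.py 6 -100.5 9
```

```text
10.5 [0.60830763 0.05919747 0.00955395] yerr rad -1.5701130446006757 opening 0.001774888051051243 
F [ -0.83547399 -10.66994271  13.26033   ] shift cm [ 0.56 -0.24  0.05] z axis [ 0.004 -0.004 -1.   ]
tcp in slide mm 0.4 -102.9
```

>>> {"name": "apply_moves", "arguments": {
  "moves": [
    [[0.2,0,0,0,0,0,0],[0.4,0,0,0,0,0,0],[0.4,0,0,0,0,0,0]]
  ]
}}

```text
time_s: 10.8
eef_pos: [0.6089, 0.0624, 0.0096]
eef_rot: [0.003, 0.759, 0.651, -0.0]
wrist_force: [-1.1, -13.2, 13.2]
opening: 0.0
```

>>> {"name": "apply_moves", "arguments": {
  "moves": [
    [[0.2,0,0,0,0,0,0],[0.2,0,0,0,0,0,0]]
  ]
}}

```text
time_s: 11.0
eef_pos: [0.6089, 0.0626, 0.0096]
eef_rot: [0.004, 0.759, 0.651, -0.001]
wrist_force: [-3.9, -20.7, 14.4]
opening: -0.001
```

```bash
python3 s.py 6 -100.5 9; python3 pic.py c7
```

```text
11.0 [0.60886277 0.0625537  0.00956779] yerr rad -1.5701762487454873 opening -0.0007004159981379847 
F [ -3.94486471 -20.73762926  14.35133394] shift cm [ 0.22 -0.24  0.05] z axis [ 0.003 -0.007 -1.   ]
tcp in slide mm 3.8 -102.9
```

View pics/c7.png

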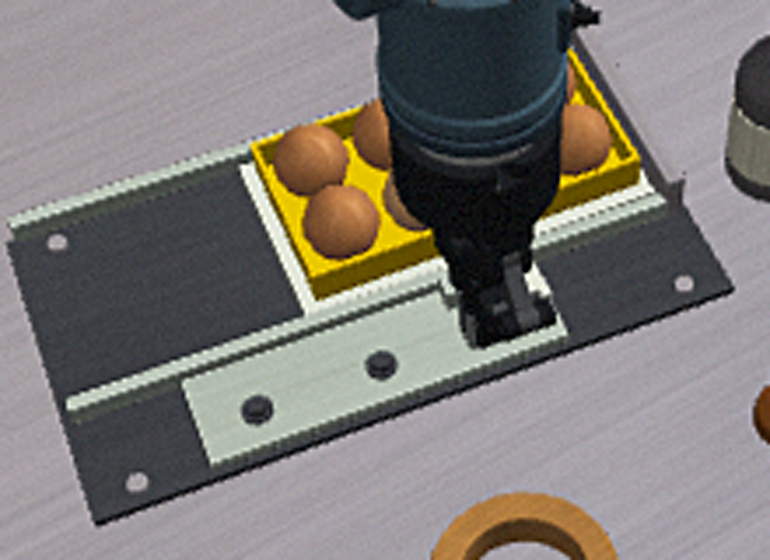

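The carrier's front edge looks to be at the end stop, and the travel stalled as the force rose to 21 N. I'll check the plate's rear corner, at (309,311), against the home prediction.

```bash
python3 - <<'E'
from h import *
p=np.load("slide.npy")
for cx in (15,20,25):
    print(cx,[((q-[110,140]+.5)*3.5-.5).round() for q in proj("scene",world([[cx-100,-55,16],[cx-100,-55,6],[cx-100,55,16],[cx+100,-55,16]],p))])
E
```

```text
15 [array([285., 321.]), array([288., 332.]), array([220., 167.]), array([637., 197.])]
20 [array([295., 318.]), array([297., 328.]), array([229., 164.]), array([646., 194.])]
25 [array([304., 314.]), array([306., 325.]), array([238., 162.]), array([654., 191.])]
```

The match is at about x = 25, so the carrier is home. I'll back the finger off the tab, then rise straight up to release the catch.

>>> {"name": "apply_moves", "arguments": {
  "moves": [
    [[-0.4,0,0,0,0,0,0],[-0.8,0,0,0,0,0,0],[-1.2,0,0,0,0,0,0],[-1.2,0,0,0,0,0,0]]
  ]
}}

```text
time_s: 11.45
eef_pos: [0.6076, 0.0569, 0.0096]
eef_rot: [0.001, 0.759, 0.651, 0.003]
wrist_force: [1.6, 6.0, 11.6]
opening: 0.001
```

>>> {"name": "apply_moves", "arguments": {
  "moves": [
    [[0,0,-0.5,0,0,0,0],[0,0,-1,0,0,0,0],[0,0,-2,0,0,0,0],[0,0,-4,0,0,0,0],[0,0,-7,0,0,0,0],[0,0,-11,0,0,0,0],[0,0,-15,0,0,0,0],[0,0,-15,0,0,0,0]]
  ]
}}

```text
time_s: 12.25
eef_pos: [0.6083, 0.0556, 0.1638]
eef_rot: [0.004, 0.759, 0.651, 0.003]
wrist_force: [0.4, 0.4, 0.4]
opening: 0.002
```

```bash
python3 s.py 6 -100.5 9; python3 pic.py c8
```

```text
12.25 [0.60834084 0.05560343 0.16378658] yerr rad -1.570226864506879 opening 0.002354103936122452 
F [0.38154969 0.40704489 0.36797745] shift cm [ 0.91 -0.45 15.48] z axis [ 0.01  -0.001 -1.   ]
tcp in slide mm -3.1 -103.5
```

View pics/c8.png

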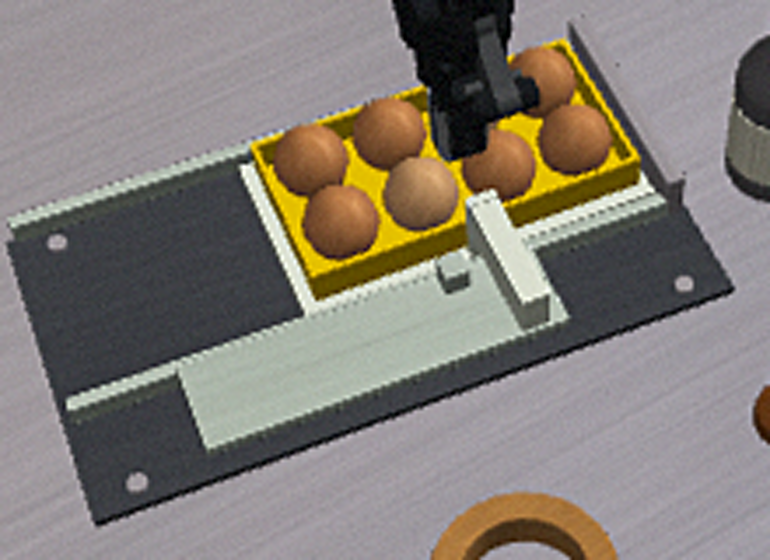

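The carrier is home with its rear corner near (305,312), as predicted for x = 25. The catch is up, with the nose at (453,265) behind the tab, and the arm is clear. Handing in.

```bash
python3 -c "
from bench import *
print(hand_in())"
```

```text
the job is handed in; nothing more can be done
None
```

I pushed the egg carrier home against the end stop, and the catch has sprung up behind its tab. The job is handed in, at about 12.3 s of the 38 s allowed.

- **What I did:** with the fingers shut and turned so a flat pad side faced the tab, I pressed the catch bar onto its stop. The force jumped from 7 to over 16 N there. I held about 13 N down while pushing the tab past the nose until the travel stalled at about 21 N. Then I backed off 6 mm and rose straight up.
- **Last checks:** the final picture puts the carrier at about x = 25 mm, judged by eye from the plate's corners. The nose is back at its starting pixel, behind the tab. The wrist force is about 0.4 N per axis and the arm is clear. In the parts of the last pictures that show them, the tape roll, spray bottle and stamp look unmoved. I did not measure those.
- **What disagreed:** the fingertips met the bar about 27 mm lower in reported TCP height than the given 19 mm tip offset predicts. I relied on the force and the pictures instead. Two rail-end points missed the slide fit by about 3 px, because the end stop hides them. The tool also drifted about 2.5 mm sideways during the push, but stayed inside the pressing lane.

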